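# Hold a clock pillar down for the screw

### The job

Three of the four pillars are already on the brass clock plate. Take the loose pillar that matches them from the wooden rack, put its spigot through the empty corner hole and press it straight down with a steady 9 newtons or so, shoulder flat on the plate, which sinks the sprung plate about half of its travel; never push the plate down to its bottom stop. Finish while still gripping and pressing it like that, since I will then drive its screw from underneath, and leave the other pillars and the things on the bench as they are.

Things in the scene. Friction and masses are not known exactly. Their poses are not given: they have to be found in the camera images.
- pillar: brass pillar to fit, upright in a rack hole, about 75 g, 64 mm long: spigot 8 mm in diameter, 14 mm long (last 4 mm taper to 4 mm), flange 20 mm across and 4 mm thick whose underside is the shoulder, then a round post 14 mm in diameter, 46 mm long. Origin at the spigot's tip, z along it to the top; shoulder at z = 14 mm, post z = 18 to 64 mm
- shoulder (a point): centre of the pillar's shoulder (underside of its flange), on its axis 14 mm above the spigot tip; same axes as the pillar
- short_pillar: wrong pillar, in the rack: the same but its top only 30 mm above the shoulder (the right one: 50 mm). Origin at the spigot's tip
- slim_pillar: wrong pillar, in the rack: as tall as the right one but its post only 9 mm thick and its flange 14 mm. Origin at the spigot's tip
- rack: fixed wooden block 52 x 140 x 28 mm, three holes 10 mm wide and 20 mm deep along its y axis at y = -46, 0, 46 mm; a pillar stands in each, shoulder on the rack's top, spigot tip 14 mm and the right pillar's top 78 mm above the bench. Origin at the centre of its underside. Rack and stand may swap sides
- plate_centre (a point): middle of the top face of the brass clock plate, 100 (x) x 80 (y) x 6 mm, level on the sprung stand, top face 76 mm above the bench when not pressed; x and y along its sides, z up. Fixed pillars like the loose one stand 50 mm tall on it at (36,-27), (-36,27) and (-36,-27) mm; the empty hole is at (36,27) mm
- stand: stand under the plate, fixed to the bench, base 124 x 80 x 20 mm, round column in the middle, axes as the plate's, origin at the centre of its underside. Free air under the plate's hole. A scale post 12 mm wide, 80 mm high rises beside the plate at x = -56 mm, with marks for no, half and full travel
- hole (a point): centre of the mouth of the empty corner hole, on the plate's top face; hole 10 mm in diameter, right through the 6 mm plate; axes as the plate's, z up
- plate (a joint): how far the plate has been pushed straight down, in m: 0 up (at rest), 0.014 on its bottom stop. The spring pushes back with 2 N at the start plus 1 N per mm: 9 N at 0.007
- loupe: black eyeglass loupe, 34 mm across, 30 mm tall, standing between the stand and the rack; origin at its underside
- wheel: brass toothed clock wheel lying flat, 64 mm across, 11 mm tall at its hub, between the stand and the rack; origin at its underside
- blower: blue rubber puff blower, 54 mm across, 40 mm tall, nozzle to one side, beyond the work zone; origin at its underside
- timer: black bench timer, 30 x 70 x 45 mm, beyond the work zone; origin at its underside
- dish: small glass dish, 64 mm across, 22 mm tall, beyond the work zone; origin at its underside

How it is judged:
On the way, in this order (a step that is already met when the one before it is completed fails the run):
1. the matching pillar is lifted clear out of the rack (z of pillar in the frame of rack above 0.035 m and contact force between the fingers and pillar above 0.5 N), for 0.1 s.
2. its spigot is through the empty hole with the shoulder on the plate (horizontal distance between shoulder and hole below 0.004 m and z of shoulder in the frame of hole between -0.003 and 0.002 m and angle between the z axis of pillar and the z axis of hole, either way round below 0.07 rad), for 0.2 s.
At the end, for the whole second after the job is handed in: The matching pillar stands square (4 degrees) in the empty hole, shoulder within 4 mm of its centre and -3 to 2 mm of the plate's top; the fingers, on the pillar and not the plate, press it with 6 to 12 N, the plate 4 to 10 mm down, all still, through the last second (all of step 2 and contact force between pillar and stand between 6 and 12 N and value of joint plate between 0.004 and 0.01 m and contact force between the fingers and pillar above 2 N and contact force between the arm and stand below 0.5 N and linear speed of pillar below 0.01 m/s); the arm keeps its last pose, push and grip.
It fails at once if the plate is pushed down to its bottom stop (over 13 mm) (value of joint plate above 0.013 m).
It fails at once if another pillar is moved from its place in the rack by more than 20 mm (distance of any of short_pillar, slim_pillar from where it was at the start of the episode above 0.02 m).
It fails at once if a bystander on the bench is moved by more than 20 mm (distance of any of loupe, wheel, blower, timer, dish from where it was at the start of the episode above 0.02 m).
It also fails if it takes over 45 s, if anything falls off the work surface, if the arm or the gripper's body presses on something with over 40 N, if the wrist force passes 120 N, or if a joint passes its speed limit or range.

### The arm

A 6-joint arm with a two-finger parallel gripper is mounted at the origin on the work surface. World frame = base frame: x ahead of the robot, y to its left, z up, the work surface at z = 0. Lengths are in m, angles in rad, forces in N, time in s.
With the tool pointing down it reaches from about 0.25 to 0.775 m from the base axis. Payload 4 kg.
Tool frame: the origin (TCP) lies at the centre of the arm's flange, where the gripper is bolted on; the fingertips stand 199 mm ahead of it and the grasp point (between the pads) lies 180 mm ahead of it (robot.tcp_to_tips is the z of the fingertips in the tool frame, in m); z points along the fingers, y is the line along which they close (so a half turn about z gives the same grasp; the last joint's range is limited). The gripper opens to 94 mm and grips with 3 to 60 N. Pads are 16 mm wide; open, the fingers measure 119 mm over their backs; the gripper's body (75 mm by 177 mm) begins 78 mm behind the grasp point.
Start: joints at [-1.376, 0.087, 1.371, -0, 1.684, -0.103], TCP at [0.161, -0.526, 0.405] pointing down, gripper open.
Joint ranges: [-3.1, 3.1], [-0.76, 2.03], [0.27, 2.55], [-1.08, 4.22], [0.17, 2.65], [-2.57, 2.57]. Speed limits (rad/s): [2.79, 2.79, 3.14, 3.14, 3.14, 3.14].

### API

Orientations are given as [roll, pitch, yaw] about the fixed x, y, z axes, in that order (R = Rz(yaw) Ry(pitch) Rx(roll)).
In Python, from bench import robot gives the robot as it stands.
- The arm moves only by the tool play_rows, never from a script. Its arguments are lists of equal length, an entry for each row: "translation": the shift along the tool's x, y, z scaled (see below), a list of three; "twist": the turn, a rotation vector about the tool's x, y, z scaled (see below), a list of three; "gripper": the opening, from -1 (shut) to 1 (fully open). A call has 1 to 8 rows; each row shifts and turns the commanded pose from where the row before left it, along the tool's axes as they then stand; what a row does not reach is not made up. The controller multiplies each number of a shift by 0.04 m and each number of a turn by 0.1 rad. A row lasts 1/10 s, in which the tool goes at most 50 mm and 8.59 degrees, less where a joint would pass 70% of its speed; a pose out of reach is approached as far as the arm can. A call with a number of a shift or a turn outside -1 to 1 is refused whole. A call with a gripper value outside its range is refused whole. The fingers move at their own pace and stop on an object; the grip force is fixed at half the most. Time passes only in rows, so rows that do not move let the fingers close. It gives the time, the measured TCP pose, the force, the opening and the grip force at its end, in the units of the state.
- robot.get_obs(): the state, without advancing time (a new reading comes with each control period).
- robot.snapshot(name): name is "scene" or "top" or "wrist"; returns the picture (480x640x3 uint8, red, green, blue); there is no depth.
- robot.camera_model(name): a dict with "camera_matrix" (3x3 intrinsics, pixels), "rvec" (rotation vector, rad) and "tvec" (3), from world to camera coordinates, as OpenCV has them. Camera axes: x right, y down, z forward; pixel columns grow to the right and rows downward; lengths in m; the calibration is good to about 2 mm. A picture is of the moment at which its call begins: read the wrist's pose just before it. camera_model takes no time and is no camera call; for the wrist camera it gives the pose at the moment of the call.
- robot.close_job(): hands the job in; it is judged then, once.
Trained networks look in the newest picture that a camera, given by its name, has taken for a name from the list of things; names that differ only in an ending like _2 or _b are one class to them, and where a whole thing is asked for, a point or a joint stands for the part that bears it (a point fixed in the world has none). Each returns a list of dicts, best first, with "score" (0 to 1); they miss things now and then, are a little off and sometimes report something else, mostly with a low value. They report only what shows in the picture. A call takes as long as a camera call.
- robot.recognise(name, camera): "centre" ([x, y, z] in m, in world coordinates, good to about 4 mm: the middle of the surface that is visible of it).
- robot.spot_point(name, camera): "centre" ([x, y, z] in m, in world coordinates, good to about 4 mm: a listed point, or the origin of a listed thing).
The state is a dict: "time": time; "joint_positions": joint angles; "qvel": joint speeds; "joint_torque": joint torques, N m; "tool_pos": TCP position; "ee_rot": TCP orientation; "wrist_force": force on the tool from outside, world axes, zero at the start; "wrist_torque": the same for the moment, N m; "width": finger opening in m; "finger_force": force on a finger pad.
Only numpy, scipy, OpenCV 4.12 (cv2) and the standard library are available. Lean on these libraries where they do the work, as an engineer would, in place of code of your own. Each camera call takes 0.05 s, during which the arm holds its last target. There are 200 camera calls.

## Working session

There is one attempt and no reset: what is moved stays moved. The work goes in short steps, Python scripts to look and compute and a tool call to move; the robot and the scene stay as the last step left them, time stands still between calls to the robot, and variables do not carry over. Pictures are saved under pics/ and viewed, at most 10 in all, crops included, and the job is handed in when it is done.

Besides the shell and the picture viewer there is one more tool, called after "Emit:" by a JSON object that holds its "op" and its "data". play_rows: Moves the arm, as the interface text tells. Its arguments: {"type":"object","properties":{"translation":{"type":"array","items":{"type":"array","items":{"type":"number","minimum":-1,"maximum":1}}},"twist":{"type":"array","items":{"type":"array","items":{"type":"number","minimum":-1,"maximum":1}}},"gripper":{"type":"array","items":{"type":"number"}}},"required":["translation","twist","gripper"]}

```bash
mkdir -p pics; python3 - <<'E'
from bench import robot
import cv2,numpy as np
for c in("top","scene"):
    im=robot.snapshot(c); cv2.imwrite(f"pics/{c}0.png",im[:,:,::-1])
    for n in("pillar","short_pillar","slim_pillar","rack","plate_centre","hole","stand","loupe","wheel"):
        r=robot.spot_point(n,c); print(c,n,[(np.round(d["centre"],3).tolist(),round(d["score"],2)) for d in r[:3]])
o=robot.get_obs(); print(o["time"],o["tool_pos"],o["ee_rot"],o["wrist_force"],o["width"])
E
```

```text
top pillar [([0.523, -0.258, 0.014], 0.55), ([0.458, -0.002, -0.002], 0.49)]
top short_pillar [([0.481, 0.171, 0.076], 0.64), ([0.536, -0.164, 0.012], 0.45)]
top slim_pillar [([0.736, 0.184, -0.003], 0.7), ([0.532, -0.213, 0.012], 0.67)]
top rack [([0.533, -0.211, 0.0], 0.79)]
top plate_centre [([0.482, 0.169, 0.076], 0.97), ([0.734, 0.182, -0.001], 0.28)]
top hole [([0.444, 0.153, 0.076], 0.81)]
top stand []
top loupe [([0.46, -0.006, -0.004], 0.8), ([0.528, -0.258, 0.031], 0.6)]
top wheel [([0.57, -0.01, 0.004], 0.65)]
scene pillar [([0.737, 0.182, 0.0], 0.64), ([0.522, -0.257, 0.018], 0.62)]
scene short_pillar [([0.534, -0.164, 0.012], 0.44)]
scene slim_pillar [([0.531, -0.209, 0.015], 0.43)]
scene rack [([0.531, -0.212, -0.004], 0.78)]
scene plate_centre [([0.486, 0.172, 0.077], 0.91)]
scene hole [([0.444, 0.151, 0.072], 0.88), ([0.796, -0.167, 0.001], 0.7)]
scene stand [([0.483, 0.172, 0.005], 0.62)]
scene loupe [([0.459, -0.002, 0.001], 0.8), ([0.538, -0.161, 0.014], 0.25)]
scene wheel [([0.725, -0.269, -0.0], 0.69), ([0.574, -0.008, -0.001], 0.56)]
1.0 [ 0.16136027 -0.52580459  0.40474056] [3.14138608e+00 1.79621708e-05 2.97752510e-01] [-0.63377683 -0.2959067  -0.37095068] 0.09410132569391573
```

View pics/top0.png

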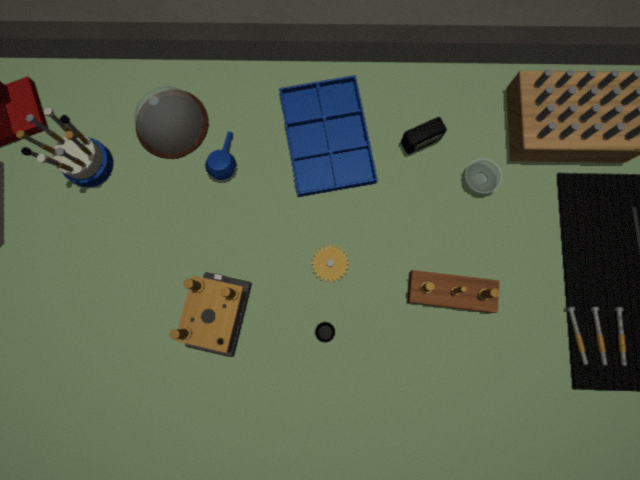

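View pics/scene0.png

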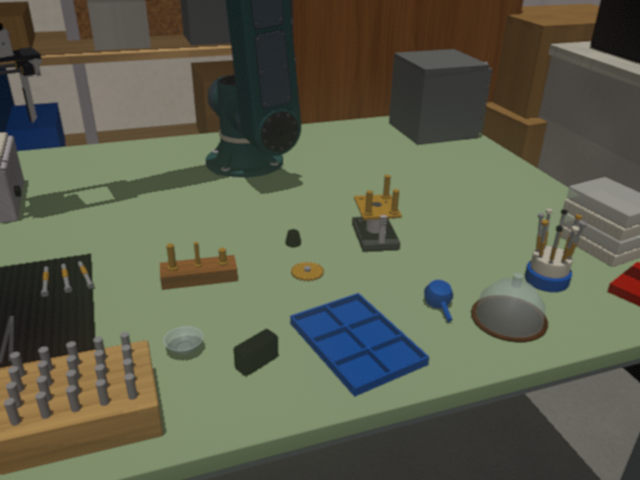

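The top view shows the rack at about px (455,290). The plate is at (210,315), with its empty hole at (220,341) and the scale post at (217,277). In the scene view the tall, thick pillar is the leftmost one in the rack at (171,257), with the slim one in the middle and the short one on the right. The matching pillar is therefore the one at world (0.523, -0.258). I'll turn the gripper so it closes across the rack row, then go above it.

Emit:
{"op": "play_rows", "data": {"translation": [[0, 0, 0], [0, 0, 0], [0, 0, 0], [0, 0, 0], [0, 0, 0], [0, 0, 0], [0.5, 0.5, 0], [0.78, 0.81, 0]], "twist": [[0, 0, -1], [0, 0, -1], [0, 0, -1], [0, 0, -1], [0, 0, -1], [0, 0, -1], [0, 0, -1], [0, 0, -1]], "gripper": [1, 1, 1, 1, 1, 1, 1, 1]}}

```text
time: 1.8
tool_pos: [0.2327, -0.5146, 0.4048]
ee_rot: [-3.141, 0.001, 1.097]
wrist_force: [0.8, -0.9, -0.5]
width: 0.0937
finger_force: 0.0
```

Emit:
{"op": "play_rows", "data": {"translation": [[0, 0, 0], [0, 0, 0], [0, 0, 0], [0.78, 0.81, 0], [0.78, 0.81, 0], [0.78, 0.81, 0], [0.78, 0.81, 0], [0.78, 0.81, 0]], "twist": [[0, 0, -1], [0, 0, -1], [0, 0, -1], [0, 0, -0.42], [0, 0, 0], [0, 0, 0], [0, 0, 0], [0, 0, 0]], "gripper": [1, 1, 1, 1, 1, 1, 1, 1]}}

```text
time: 2.6
tool_pos: [0.4169, -0.3808, 0.4049]
ee_rot: [3.141, 0.0, 1.439]
wrist_force: [0.0, 0.1, 0.1]
width: 0.0941
finger_force: 0.0
```

```bash
cat > h.py <<'E'
from bench import robot
import cv2,numpy as np
from scipy.spatial.transform import Rotation as R
def to(p):
    "tool-frame shift in row units, from measured TCP to world p"
    o=robot.get_obs(); M=R.from_euler("xyz",o["ee_rot"])
    print("t",round(o["time"],2),"tcp",o["tool_pos"].round(4) if hasattr(o["tool_pos"],"round") else o["tool_pos"],"rpy",np.round(o["ee_rot"],4),"F",np.round(o["wrist_force"],2),"w",round(o["width"],4),np.round(o["finger_force"],1))
    print("units",(M.inv().apply(np.array(p)-o["tool_pos"])/0.04).round(2))
def proj(P,c):
    m=robot.camera_model(c); return cv2.projectPoints(np.array(P,float).reshape(-1,3),m["rvec"],m["tvec"],m["camera_matrix"],None)[0].reshape(-1,2)
def ray(uv,z,c):
    "world point at height z seen at pixel uv"
    m=robot.camera_model(c); Rm=cv2.Rodrigues(m["rvec"])[0]; C=-Rm.T@np.ravel(m["tvec"]); d=Rm.T@np.linalg.inv(m["camera_matrix"])@np.array([*uv,1.]); return C+d*(z-C[2])/d[2]
E
python3 -c "
from h import *
to([.523,-.258,.405])"
```

```text
t 2.6 tcp [ 0.4169 -0.3808  0.4049] rpy [3.1412e+00 5.0000e-04 1.4395e+00] F [0.04 0.12 0.13] w 0.0941 0.0
units [ 3.39  2.23 -0.  ]
```

Emit:
{"op": "play_rows", "data": {"translation": [[0.85, 0.56, 0], [0.85, 0.56, 0], [0.85, 0.56, 0], [0.84, 0.55, 0], [0, 0, 0], [0, 0, 0]], "twist": [[0, 0, 0], [0, 0, 0], [0, 0, 0], [0, 0, 0], [0, 0, 0], [0, 0, 0]], "gripper": [1, 1, 1, 1, 1, 1]}}

```text
time: 3.2
tool_pos: [0.5223, -0.2586, 0.4045]
ee_rot: [-3.141, 0.001, 1.442]
wrist_force: [-0.5, -0.4, -0.0]
width: 0.0941
finger_force: 0.0
```

```bash
python3 - <<'E'
from h import *
im=robot.snapshot("wrist"); 
P=[[.523,-.258,.078],[.531,-.21,.078],[.535,-.164,.058]]
print(proj(P,"wrist").round(0).tolist())
for n in("pillar","short_pillar","slim_pillar","rack"):
    for f in (robot.spot_point,robot.recognise): print(n,[(np.round(d["centre"],3).tolist(),round(d["score"],2)) for d in f(n,"wrist")[:3]])
cv2.imwrite("pics/w1.png",im[:,:,::-1]); to([.523,-.258,.405])
E
```

```text
[[319.0, 222.0], [322.0, 154.0], [319.0, 88.0]]
pillar [([0.524, -0.256, 0.011], 0.65)]
pillar [([0.525, -0.253, 0.067], 0.59)]
short_pillar [([0.533, -0.16, 0.013], 0.73)]
short_pillar [([0.534, -0.164, 0.057], 0.96)]
slim_pillar [([0.53, -0.209, 0.012], 0.74)]
slim_pillar [([0.529, -0.208, 0.077], 0.78)]
rack [([0.527, -0.206, -0.001], 0.97)]
rack [([0.529, -0.203, 0.028], 0.61)]
t 3.65 tcp [ 0.5214 -0.2598  0.4048] rpy [3.1415e+00 1.0000e-04 1.4386e+00] F [ 0.33 -0.27 -0.49] w 0.0939 0.0
units [ 0.05  0.03 -0.01]
```

View pics/w1.png

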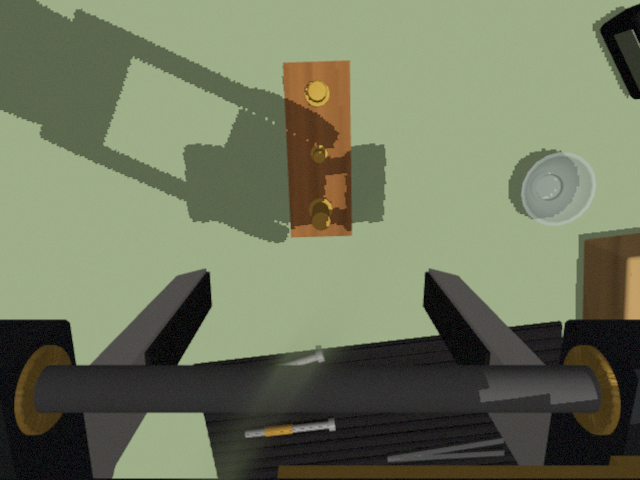

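The wrist view shows the rack from above. The tall pillar's top is at about px (320,220), against (319,222) projected, so it is within roughly 1.5 mm of the estimate. The slim pillar is at (320,153) and the short one at (317,93). I'll go down with a 2 mm correction and grip.

Emit:
{"op": "play_rows", "data": {"translation": [[0.06, 0.04, 0.6], [0, 0, 0.9], [0, 0, 0.9], [0, 0, 0.8], [0, 0, 0.6], [0, 0, 0.3], [0, 0, 0], [0, 0, 0]], "twist": [[0, 0, 0], [0, 0, 0], [0, 0, 0], [0, 0, 0], [0, 0, 0], [0, 0, 0], [0, 0, 0], [0, 0, 0]], "gripper": [1, 1, 1, 1, 1, 1, 1, 0.5]}}

```text
time: 4.45
tool_pos: [0.5241, -0.2574, 0.2419]
ee_rot: [3.14, 0.001, 1.44]
wrist_force: [0.0, 0.3, -0.6]
width: 0.0891
finger_force: 0.0
```

```bash
python3 - <<'E'
from h import *
im=robot.snapshot("wrist"); cv2.imwrite("pics/w2.png",im[:,:,::-1])
print(proj([[.524,-.257,.078],[.524,-.257,.032]],"wrist").round(0).tolist())
ps=[]
for i in range(6): robot.snapshot("wrist"); ps.append(robot.get_obs()["tool_pos"])
print(np.mean(ps,0),np.std(ps,0)); to([.524,-.257,.239])
E
```

```text
[[316.0, 321.0], [316.0, 278.0]]
[ 0.52417597 -0.25733944  0.24237875] [0.00015042 0.00011777 0.00044913]
t 4.8 tcp [ 0.5239 -0.2572  0.2417] rpy [3.1400e+00 8.0000e-04 1.4398e+00] F [-0.6  -0.48 -0.66] w 0.0707 0.0
units [0.   0.   0.07]
```

View pics/w2.png

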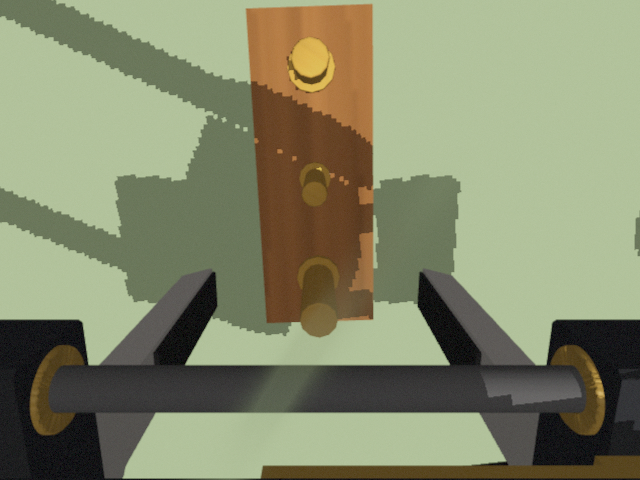

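The tall pillar is between the fingers. Its top is at px (319,320), the fingertips are at about x=213 and 422, and the centring error is under 1 mm. I'll close the gripper.

Emit:
{"op": "play_rows", "data": {"translation": [[0, 0, 0], [0, 0, 0], [0, 0, 0], [0, 0, 0], [0, 0, 0], [0, 0, 0], [0, 0, 0], [0, 0, 0]], "twist": [[0, 0, 0], [0, 0, 0], [0, 0, 0], [0, 0, 0], [0, 0, 0], [0, 0, 0], [0, 0, 0], [0, 0, 0]], "gripper": [-1, -1, -1, -1, -1, -1, -1, -1]}}

```text
time: 5.6
tool_pos: [0.5239, -0.2571, 0.2408]
ee_rot: [3.141, 0.0, 1.44]
wrist_force: [-0.4, -0.4, 0.0]
width: 0.0132
finger_force: 30.0
```

Emit:
{"op": "play_rows", "data": {"translation": [[0, 0, -0.3], [0, 0, -0.6], [0, 0, -0.8], [0, 0, -0.8], [0, 0, -0.8], [0, 0, -0.7], [0, 0, 0], [0, 0, 0]], "twist": [[0, 0, 0], [0, 0, 0], [0, 0, 0], [0, 0, 0], [0, 0, 0], [0, 0, 0], [0, 0, 0], [0, 0, 0]], "gripper": [-1, -1, -1, -1, -1, -1, -1, -1]}}

```text
time: 6.4
tool_pos: [0.5235, -0.2569, 0.4009]
ee_rot: [3.141, 0.0, 1.44]
wrist_force: [0.0, 0.2, -1.4]
width: 0.0134
finger_force: 30.0
```

```bash
python3 - <<'E'
from h import *
im=robot.snapshot("scene"); cv2.imwrite("pics/s2.png",cv2.resize(im[80:300,130:430,::-1],None,fx=2.5,fy=2.5))
im=robot.snapshot("top"); H=[d["centre"] for d in robot.spot_point("hole","top")[:1]]; print(H)
m=[]
for i in range(6):
    robot.snapshot("top")
    for n in("hole","plate_centre"):
        d=robot.spot_point(n,"top")
        if d: print(n,np.round(d[0]["centre"],4),round(d[0]["score"],2))
    if i==1:break
to([.444,.152,.40])
E
```

```text
[[0.4439, 0.1544, 0.078]]
hole [0.4834 0.1659 0.0037] 0.34
plate_centre [0.4841 0.1681 0.0767] 0.67
hole [0.4469 0.1512 0.0788] 0.9
plate_centre [0.4816 0.1706 0.0765] 0.85
t 6.85 tcp [ 0.5237 -0.2571  0.3999] rpy [-3.1404e+00 -5.0000e-04  1.4397e+00] F [ 0.23 -0.44 -0.51] w 0.0131 30.0
units [ 9.88 -3.31  0.01]
```

View pics/s2.png

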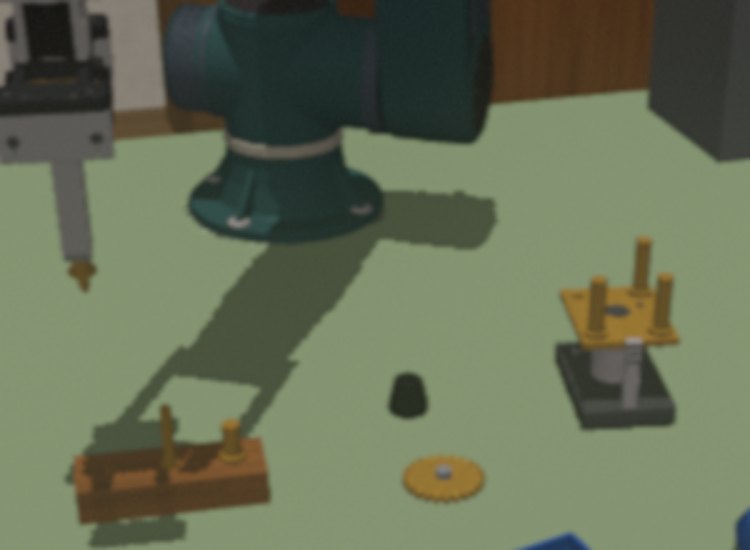

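The scene crop shows the pillar held in the gripper at px (82,272). The slim and short ones still stand in the rack, and the empty plate corner is at about (575,297). I'll carry it over the hole.

Emit:
{"op": "play_rows", "data": {"translation": [[0.4, -0.13, 0], [0.9, -0.3, 0], [0.98, -0.33, 0], [0.98, -0.33, 0], [0.98, -0.33, 0], [0.98, -0.33, 0], [0.98, -0.33, 0], [0.98, -0.33, 0]], "twist": [[0, 0, 0], [0, 0, 0], [0, 0, 0], [0, 0, 0], [0, 0, 0], [0, 0, 0], [0, 0, 0], [0, 0, 0]], "gripper": [-1, -1, -1, -1, -1, -1, -1, -1]}}

```text
time: 7.65
tool_pos: [0.4642, 0.0426, 0.4009]
ee_rot: [3.141, -0.001, 1.44]
wrist_force: [0.7, -0.1, -1.0]
width: 0.0136
finger_force: 30.0
```

Emit:
{"op": "play_rows", "data": {"translation": [[0.98, -0.33, 0], [0.9, -0.3, 0], [0.5, -0.16, 0], [0.3, -0.1, 0], [0, 0, 0], [0, 0, 0]], "twist": [[0, 0, 0], [0, 0, 0], [0, 0, 0], [0, 0, 0], [0, 0, 0], [0, 0, 0]], "gripper": [-1, -1, -1, -1, -1, -1]}}

```text
time: 8.25
tool_pos: [0.4442, 0.1509, 0.4007]
ee_rot: [3.141, 0.001, 1.44]
wrist_force: [0.0, 0.4, -0.0]
width: 0.0133
finger_force: 30.0
```

```bash
python3 - <<'E'
from h import *
im=robot.snapshot("wrist"); cv2.imwrite("pics/w3.png",im[:,:,::-1])
print(proj([[.444,.152,.076]],"wrist").round(1).tolist())
for n in("hole","plate_centre","shoulder","pillar"):
    print(n,[(np.round(d["centre"],4).tolist(),round(d["score"],2)) for d in robot.spot_point(n,"wrist")[:3]])
to([.444,.152,.40])
o=robot.get_obs();M=R.from_euler("xyz",o["ee_rot"]).as_matrix();t=o["tool_pos"]
print(proj([t+M@[0,0,.214+.014],t+M@[0,0,.214]],"wrist").round(1).tolist())
E
```

```text
[[316.8, 223.2]]
hole [([0.4477, 0.1544, 0.0742], 0.71)]
plate_centre [([0.4807, 0.1705, 0.0801], 0.72), ([0.4857, 0.1706, -0.001], 0.23)]
shoulder [([0.4781, 0.1686, 0.0775], 0.62), ([0.4473, 0.1484, 0.1889], 0.55)]
pillar [([0.4446, 0.1514, 0.174], 0.89)]
t 8.5 tcp [0.4447 0.1503 0.4006] rpy [-3.1416e+00  3.0000e-04  1.4379e+00] F [ 0.67  0.42 -0.9 ] w 0.0136 30.0
units [ 0.04 -0.02  0.02]
[[318.1, 267.8], [318.2, 277.2]]
```

View pics/w3.png

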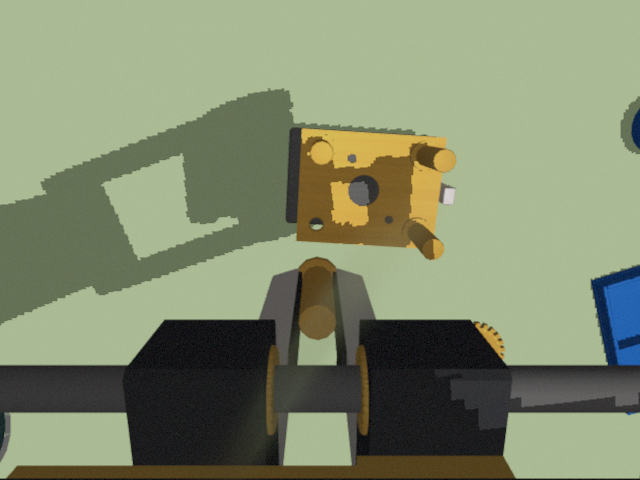

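The wrist view shows the empty hole at about px (316,224), matching the projection of (0.444, 0.152). The held pillar is upright, with its flange at (317,270). I'll refine both to sub-pixel accuracy before going down.

```bash
python3 - <<'E'
from h import *
im=np.mean([robot.snapshot("wrist").astype(float) for _ in range(4)],0).astype(np.uint8)
o=robot.get_obs();M=R.from_euler("xyz",o["ee_rot"]).as_matrix();t=o["tool_pos"];print(t)
ax=proj([t+M@[0,0,.164]],"wrist")[0]; h=proj([[.444,.152,.076]],"wrist")[0]; print("top of pillar",ax,"hole",h)
for c,r,z,rr in((h,.005,.076,None),(ax,.007,t[2]-.164,None)):
    P=ray(c,z,"wrist"); e=proj([P+[r,0,0]],"wrist")[0]; print("radius px",np.linalg.norm(e-c),"world per px",ray(c+[1,0],z,"wrist")-P,ray(c+[0,1],z,"wrist")-P)
a=cv2.resize(im[205:245,296:336,::-1],(400,400),interpolation=cv2.INTER_NEAREST)
b=cv2.resize(im[290:350,288:348,::-1],(400,400),interpolation=cv2.INTER_CUBIC)
cv2.circle(a,tuple(int(x) for x in ((h-[296,205]+.5)*10)),3,(255,0,0),-1)
cv2.circle(b,tuple(int(x) for x in ((ax-[288,290]+.5)*400/60)),3,(255,0,0),-1)
cv2.imwrite("pics/c1.png",np.hstack([a,b]))
E
```

```text
[0.44454244 0.15081372 0.4006089 ]
top of pillar [318.49420313 323.84395528] hole [316.82076276 223.80293712]
radius px 6.9217481415369315 world per px [ 7.16108104e-04 -9.53063302e-05  0.00000000e+00] [-9.77820010e-05 -7.34067045e-04  0.00000000e+00]
radius px 19.33714974434568 world per px [ 3.58906518e-04 -4.77556460e-05  0.00000000e+00] [-5.16197320e-05 -3.90305185e-04  0.00000000e+00]
```

View pics/c1.png

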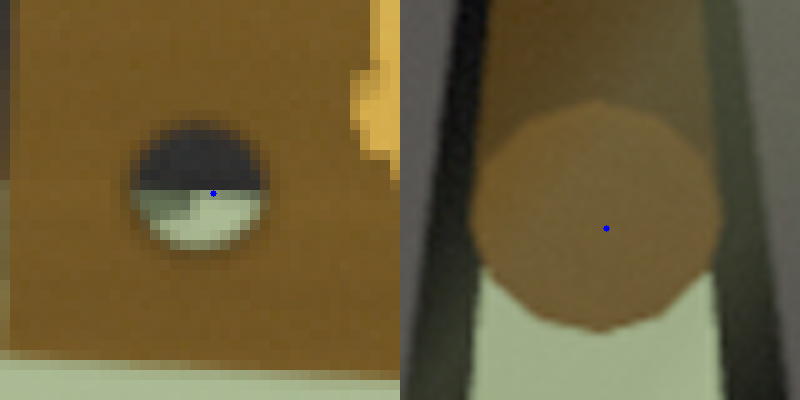

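The hole's centre is at crop (200,185), 1.3 px left of and 0.8 px above the predicted dot. The pillar's top is at (596,216), 1.5 px left of and 1.8 px above its dot. The net correction is about 1 mm in -x and 1 mm in +y. I'll apply it while descending.

Emit:
{"op": "play_rows", "data": {"translation": [[0.02, -0.025, 0.3], [0, 0, 0.7], [0, 0, 0.6], [0, 0, 0.4], [0, 0, 0.2], [0, 0, 0], [0, 0, 0]], "twist": [[0, 0, 0], [0, 0, 0], [0, 0, 0], [0, 0, 0], [0, 0, 0], [0, 0, 0], [0, 0, 0]], "gripper": [-1, -1, -1, -1, -1, -1, -1]}}

```text
time: 9.4
tool_pos: [0.4437, 0.1522, 0.3131]
ee_rot: [3.141, -0.0, 1.44]
wrist_force: [-0.6, -0.3, -1.6]
width: 0.0134
finger_force: 30.0
```

Emit:
{"op": "play_rows", "data": {"translation": [[0, 0, 0.1], [0, 0, 0.1], [0, 0, 0.1], [0, 0, 0], [0, 0, 0], [0, 0, 0]], "twist": [[0, 0, 0], [0, 0, 0], [0, 0, 0], [0, 0, 0], [0, 0, 0], [0, 0, 0]], "gripper": [-1, -1, -1, -1, -1, -1]}}

```text
time: 10.0
tool_pos: [0.4436, 0.1521, 0.3008]
ee_rot: [3.141, -0.0, 1.44]
wrist_force: [0.8, 0.1, -1.4]
width: 0.0136
finger_force: 30.0
```

```bash
cat > f.py <<'E'
from h import *
a=[]
for i in range(8):
    robot.snapshot("scene"); o=robot.get_obs(); a.append(np.r_[o["tool_pos"]*1000,o["wrist_force"],o["wrist_torque"]*100])
print("mean",np.mean(a,0).round(2)); print("std",np.std(a,0).round(2)); to([.4437,.1518,.29])
E
python3 f.py
```

```text
mean [ 4.4355e+02  1.5213e+02  3.0079e+02  8.0000e-02  8.0000e-02 -9.8000e-01
 -3.0500e+00 -6.9800e+00  1.7000e-01]
std [0.02 0.01 0.05 0.39 0.39 0.37 1.77 2.57 3.53]
t 10.4 tcp [0.4435 0.1521 0.3007] rpy [3.1414 0.     1.4398] F [ 0.11 -0.09 -1.27] w 0.0137 30.0
units [-0.01  0.01  0.27]
```

The spigot tip is about 3 mm into the plate with no contact force, so it has entered the hole. I'll go on slowly to the shoulder.

Emit:
{"op": "play_rows", "data": {"translation": [[0, 0, 0.05], [0, 0, 0.05], [0, 0, 0.05], [0, 0, 0.05], [0, 0, 0.05], [0, 0, 0], [0, 0, 0]], "twist": [[0, 0, 0], [0, 0, 0], [0, 0, 0], [0, 0, 0], [0, 0, 0], [0, 0, 0], [0, 0, 0]], "gripper": [-1, -1, -1, -1, -1, -1, -1]}}

```text
time: 11.1
tool_pos: [0.4435, 0.152, 0.2903]
ee_rot: [-3.141, 0.001, 1.44]
wrist_force: [0.3, -0.8, -1.8]
width: 0.0135
finger_force: 30.0
```

```bash
python3 f.py
```

```text
mean [ 4.4346e+02  1.5203e+02  2.9044e+02  2.0000e-01 -1.5000e+00 -1.9200e+00
 -3.6930e+01 -1.2970e+01  1.3700e+00]
std [0.01 0.01 0.06 0.4  0.64 0.24 4.9  1.51 1.8 ]
t 11.5 tcp [0.4434 0.152  0.2905] rpy [-3.1414e+00  5.0000e-04  1.4398e+00] F [ 0.5  -1.82 -2.24] w 0.0134 30.0
units [-0.01  0.01  0.01]
```

A side force of -1.5 N in y, with a matching moment, says the spigot is touching the +y wall of the hole. I'll shift about 0.8 mm in -y.

Emit:
{"op": "play_rows", "data": {"translation": [[-0.02, 0, 0], [0, 0, 0], [0, 0, 0]], "twist": [[0, 0, 0], [0, 0, 0], [0, 0, 0]], "gripper": [-1, -1, -1]}}

```text
time: 11.8
tool_pos: [0.4434, 0.1515, 0.2909]
ee_rot: [3.141, -0.001, 1.44]
wrist_force: [-0.9, -0.3, -0.9]
width: 0.0135
finger_force: 30.0
```

```bash
python3 f.py
```

```text
mean [ 4.4343e+02  1.5143e+02  2.9079e+02 -2.5000e-01  3.0000e-02 -1.0100e+00
 -4.0300e+00 -6.5500e+00  6.2000e-01]
std [0.02 0.05 0.09 0.65 0.61 0.31 3.36 3.41 2.33]
t 12.2 tcp [0.4434 0.1514 0.2907] rpy [ 3.1415 -0.      1.4398] F [-1.16 -0.54 -1.26] w 0.0134 30.0
units [0.01 0.01 0.02]
```

The pillar is free again and the baseline Fz is -1.0 N. I'll press in steps.

Emit:
{"op": "play_rows", "data": {"translation": [[0, 0, 0.03], [0, 0, 0.03], [0, 0, 0.03], [0, 0, 0.03], [0, 0, 0], [0, 0, 0]], "twist": [[0, 0, 0], [0, 0, 0], [0, 0, 0], [0, 0, 0], [0, 0, 0], [0, 0, 0]], "gripper": [-1, -1, -1, -1, -1, -1]}}

```text
time: 12.8
tool_pos: [0.4434, 0.1514, 0.2863]
ee_rot: [3.141, -0.0, 1.44]
wrist_force: [-0.8, -0.3, 3.5]
width: 0.0131
finger_force: 30.0
```

```bash
python3 f.py
```

```text
mean [ 4.4344e+02  1.5134e+02  2.8608e+02 -1.4700e+00 -1.9000e-01  3.8300e+00
 -6.0000e+00  2.1480e+01  1.9900e+00]
std [0.01 0.01 0.09 0.45 0.65 0.48 4.1  3.4  3.33]
t 13.2 tcp [0.4435 0.1513 0.286 ] rpy [ 3.1413e+00 -1.0000e-04  1.4398e+00] F [-1.75  0.06  4.55] w 0.0136 30.0
units [ 0.01  0.   -0.1 ]
```

The net push is 4.8 N, so the plate is down about 2.8 mm. There is about 1.2 N of side force in -x, so I'll ease 0.5 mm in -x and press about 4 mm more.

Emit:
{"op": "play_rows", "data": {"translation": [[0, -0.012, 0], [0, 0, 0.03], [0, 0, 0.03], [0, 0, 0.03], [0, 0, 0.015], [0, 0, 0], [0, 0, 0]], "twist": [[0, 0, 0], [0, 0, 0], [0, 0, 0], [0, 0, 0], [0, 0, 0], [0, 0, 0], [0, 0, 0]], "gripper": [-1, -1, -1, -1, -1, -1, -1]}}

```text
time: 13.9
tool_pos: [0.4432, 0.1514, 0.2825]
ee_rot: [3.14, -0.0, 1.44]
wrist_force: [-1.4, -0.8, 7.2]
width: 0.0136
finger_force: 30.0
```

```bash
sed -i '$a im=robot.snapshot("scene"); cv2.imwrite("pics/s9.png",cv2.resize(im[140:260,310:440,::-1],None,fx=5,fy=5,interpolation=cv2.INTER_CUBIC))' f.py; python3 f.py
```

```text
mean [443.18 151.37 282.52  -1.4   -0.61   6.83 -16.27  20.07   0.59]
std [0.   0.01 0.01 0.36 0.34 0.4  4.3  1.26 3.12]
t 14.3 tcp [0.4432 0.1514 0.2825] rpy [ 3.1401e+00 -2.0000e-04  1.4398e+00] F [-1.07 -0.8   6.35] w 0.0134 30.0
units [ 0.01  0.01 -0.19]
```

View pics/s9.png

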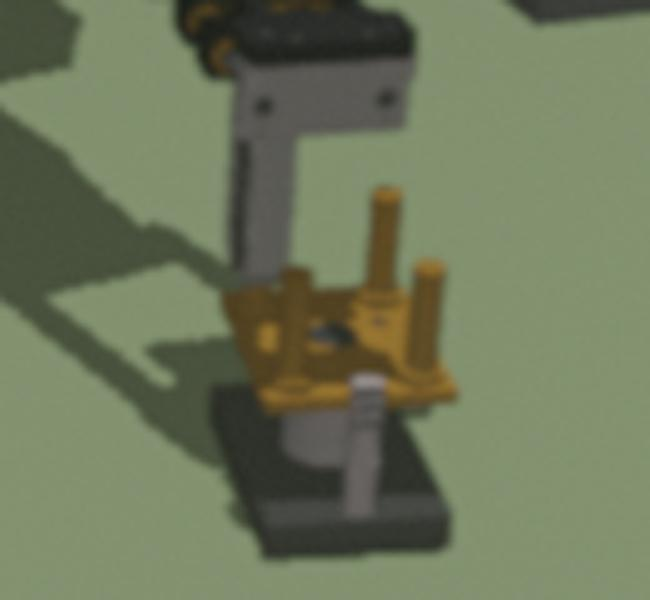

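The scene crop shows the pillar in the gripper on the empty corner, with the plate lowered against the scale post marks at (368,400) and the other three pillars in place. The net push is 7.8 N with about 6 mm of travel. One millimetre more gives roughly 9 N.

Emit:
{"op": "play_rows", "data": {"translation": [[0, 0, 0.015], [0, 0, 0.01], [0, 0, 0], [0, 0, 0], [0, 0, 0], [0, 0, 0], [0, 0, 0], [0, 0, 0]], "twist": [[0, 0, 0], [0, 0, 0], [0, 0, 0], [0, 0, 0], [0, 0, 0], [0, 0, 0], [0, 0, 0], [0, 0, 0]], "gripper": [-1, -1, -1, -1, -1, -1, -1, -1]}}

```text
time: 15.15
tool_pos: [0.4432, 0.1514, 0.2817]
ee_rot: [3.14, -0.0, 1.44]
wrist_force: [-1.6, -0.2, 7.8]
width: 0.0136
finger_force: 30.0
```

```bash
python3 f.py; python3 f.py | head -1; python3 - <<'E'
from h import *
im=robot.snapshot("wrist")
for n in("shoulder","hole","pillar"): print(n,[(np.round(d["centre"],4).tolist(),round(d["score"],2)) for d in robot.spot_point(n,"wrist")[:3]])
E
```

```text
mean [443.18 151.37 281.71  -1.71  -1.01   8.16 -18.75  26.02   0.77]
std [0.01 0.01 0.01 0.44 0.42 0.76 3.84 1.33 1.76]
t 15.55 tcp [0.4432 0.1514 0.2817] rpy [ 3.1400e+00 -2.0000e-04  1.4397e+00] F [-1.37 -0.66  7.29] w 0.0136 30.0
units [ 0.01  0.01 -0.21]
mean [ 4.4317e+02  1.5137e+02  2.8170e+02 -1.5000e+00 -3.8000e-01  7.7400e+00
shoulder []
hole []
pillar [([0.4441, 0.1516, 0.0526], 0.68)]
```

The push is steady at about 9 N net with about 7 mm of travel. The pillar tip is at z≈0.053 m against 0.055 m expected for a seated shoulder. I'm handing in.

```bash
python3 -c "
from bench import robot
print(robot.close_job())"
```

```text
the job is handed in; nothing more can be done
None
```

The job is handed in: the matching pillar is in the empty hole, still gripped and pressed straight down at about 9 N with the plate about 7 mm down (both worked out from the arm's force and height readings), and I saw nothing else disturbed; no verdict was returned.

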